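Charge the grinding jar and hold the index pin out

ROBOT

A 6-joint arm with a two-finger parallel gripper is mounted at the origin on a cart in front of the work surface, level with it; the furniture and walls round the work are solid. World frame = base frame: x ahead of the robot, y to its left, z up, the work surface at z = 0. Lengths are in m, angles in rad, forces in N, time in s.
With the tool pointing down it reaches from about 0.2 to 0.875 m from the base axis. Payload 3.4 kg.
Tool frame: the origin (TCP) lies between the finger pads; the fingertips stand 25 mm ahead of it and the grasp point (between the pads) lies 6 mm ahead of it (r.nose_length is the z of the fingertips in the tool frame, in m); z points along the fingers, x is the direction in which the jaws open and shut, and the axes are right-handed (so a half turn about z gives the same grasp; the last joint's range is limited). The gripper opens to 94 mm and grips with 3 to 60 N. Pads are 16 mm wide; open, the fingers measure 119 mm over their backs; the gripper's body (75 mm by 177 mm) begins 78 mm behind the grasp point.
Start: joints at [1.167, 0.276, 1.505, -0, 1.361, -0.121], TCP at [0.16, 0.552, 0.23] pointing down, gripper open.
Joint ranges: [-2.89, 2.89], [-0.75, 2.08], [0.22, 2.7], [-1.18, 4.32], [0.11, 2.71], [-2.7, 2.7]. Speed limits (rad/s): [2.57, 2.57, 3.14, 3.14, 3.14, 3.14].

INTERFACE

Orientations are given as a unit quaternion [w, x, y, z].
In Python, from plant import r, gripper_to, inverse_kinematics, vision, models, telemetry gives the robot as it stands. Calls block until the motion is done:
- r.move_to(position, orientation): joint-space move of the TCP to a pose.
- r.move_l(position, rot=None, vel=0.15, guard=None): straight line of the TCP; rot=None keeps the orientation; vel is the mean speed in m/s. With guard (N) it stops when the force on the tool has changed by that much, and returns True; else False.
- r.movej(angles): joint-space move.
- gripper_to(opening, f_grip=None): finger opening in m; f_grip is the grip in N (None keeps the last); returns when the fingers have stopped.
- r.hold(seconds).
- inverse_kinematics(position, orientation): joint angles nearest the present ones, or None.
- vision.snapshot(name): name is "scene" or "side" or "wrist"; returns the picture (480x640x3 uint8, red, green, blue); there is no depth.
- vision.get_calibration(name): a dict with "fx", "fy", "cx", "cy" (pixels), "position" and "orientation" of the camera in the world. Camera axes: x right, y down, z forward; pixel columns grow to the right and rows downward; lengths in m; the calibration is good to about 2 mm. A picture is of the moment at which its call begins: read the wrist's pose just before it. get_calibration takes no time and is no camera call; for the wrist camera it gives the pose at the moment of the call.
A pose or a line that the arm cannot do raises r.PlanningError and nothing moves.
- r.sign_off(): hands the job in, once; it reports no verdict.
Trained networks look in the newest picture that a camera, given by its name, has taken for a name from the list of things; names that differ only in an ending like _2 or _b are one class to them, and where a whole thing is asked for, a point or a joint stands for the part that bears it (a point fixed in the world has none). Each returns a list of dicts, best first, with "score" (0 to 1); they miss things now and then, are a little off and sometimes report something else, mostly with a low value. They report only what shows in the picture. A call takes as long as a camera call. They do not tell look-alikes from the thing itself.
- models.boxes_of(thing, camera): "at" ([x, y, z] in m, in world coordinates, good to about 4 mm: the middle of the surface that is visible of it).
- models.regions_of(thing, camera): "pixels" (480x640 bool, what is visible of it).
- models.mark_of(thing, camera): "at" ([x, y, z] in m, in world coordinates, good to about 4 mm: a listed point, or the origin of a listed thing).
Readings, each from a call of its own:
- telemetry.current_t(): time.
- telemetry.current_joints(): joint angles.
- telemetry.current_dq(): joint speeds.
- telemetry.current_joint_efforts(): joint torques, N m.
- telemetry.current_ee_pos(): TCP position.
- telemetry.current_tool_rot(): TCP orientation.
- telemetry.current_wrist_force(): force on the tool from outside, world axes, zero at the start.
- telemetry.current_torque(): the same for the moment, N m.
- telemetry.current_opening(): finger opening in m.
Only numpy, scipy, OpenCV 4.12 (cv2) and the standard library are available. Lean on these libraries where they do the work, as an engineer would, in place of code of your own. Each camera call takes 0.05 s, during which the arm holds its last target.

TASK

Pour all six steel balls from the blue cup into the white grinding jar on the indexing table, and stand the empty cup upright back on the table, clear of the indexing table, and let go of it. Then grip the red knob of the sprung index pin, pull it straight up until it is fully back against its stop, and finish while still holding it there, so that a colleague can turn the plate. Do not shift the brown bottle or the amber vial.

Things in the scene. Friction and masses are not known exactly. Their poses are not given: they have to be found in the camera images.
- cup_center (a point): Centre of the loose blue pouring cup, half-way up (22.5 mm above its underside). Local z is up, local y the pouring direction. Two upright, flat, parallel cheeks, 60 mm apart outside (local x = -30 and +30 mm), 45 mm high, reaching from local y = -23 to about +18 mm: grip the cup across them, along local x. Empty it weighs about 80 g.
- jar_mouth (a point): Centre of the mouth of the white grinding jar, level with its rim, 96 mm above the table. Inside radius 42 mm, outside radius 45 mm, inside depth 66 mm. Local z up; the index pin stands at local x = -85 mm.
- jar_floor (a point): Centre of the flat inner floor of the grinding jar, 30 mm above the table.
- pin_knob (a point): Centre of the red round knob of the sprung index pin, 84 mm above the table when seated: 27 to 28 mm across, from 9 mm below to 11 mm above this point; under it a 16 mm neck, a steel bush (21 mm across) ending 19 mm below this point, and a blue bracket whose top lies 25 mm below it. It stands 85 mm from the jar's axis, its top 1 mm below the jar's rim. Grip it from above.
- index_pin (a joint): How far the index pin is pulled up out of its hole, in m: 0 = seated, 0.010 = its tip just leaves the hole, 0.016 = fully back against its stop. Straight up; the spring resists with about 4 N at 0 and 9 N at the stop, and pulls it back when let go.
- bottle: Bystander: brown bottle with a white cap, 52 mm across, 110 mm high; origin at its underside.
- vial: Bystander: amber vial with a black cap, 27 mm across, 60 mm high; origin at its underside.
- cup: The same cup, origin at the centre of its underside, same axes. Walls 3 mm. Flat floor 54 mm wide inside, from y = -20 to +18 mm. The back wall is upright; the front wall slopes outward 45 degrees from upright, from y = 18 mm at the floor to an open straight lip at y = 39 mm, 24 mm above the underside. Tipped 60 degrees or more toward +y it lets balls roll out over the lip.
- fixture: The indexing table, bolted down, origin on the table top under the jar's axis, axes as for jar_mouth. Grey base 14 mm high, from x = -145 to +95 mm, 120 mm wide; on it a round aluminium plate of radius 98 mm, top 24 mm above the table, with the jar clamped on it. Tall equipment stands close behind, at world x beyond about 0.6 m.
- ball0_center (a point): Centre of steel grinding ball 1 of 6, diameter 16 mm, 17 g; starts in the cup.
- ball1_center (a point): Centre of steel grinding ball 2 of 6, diameter 16 mm, 17 g; starts in the cup.
- ball2_center (a point): Centre of steel grinding ball 3 of 6, diameter 16 mm, 17 g; starts in the cup.
- ball3_center (a point): Centre of steel grinding ball 4 of 6, diameter 16 mm, 17 g; starts in the cup.
- ball4_center (a point): Centre of steel grinding ball 5 of 6, diameter 16 mm, 17 g; starts in the cup.
- ball5_center (a point): Centre of steel grinding ball 6 of 6, diameter 16 mm, 17 g; starts in the cup.
Mind the look-alikes: they are no part of the job. There is more than one size of the cup; the one meant has the size given above.

How it is judged:
By the outcome, as a careful person would: the job done as asked, in the order asked, and still so for the second after the job is handed in, while the arm keeps its last pose, push and grip.
It also fails if it takes over 54 s, if anything falls off the work surface, if the arm or the gripper's body presses on something with over 40 N, if the wrist force passes 120 N, or if a joint passes its speed limit or range.

## Working session

There is one attempt and no reset: what is moved stays moved. The work goes in short steps, each a Python script; the robot and the scene stay as the last script left them, time stands still between calls to the robot, and variables do not carry over. Pictures are saved under pics/ and viewed, and the job is handed in when it is done.

```bash
mkdir -p pics; ls; python3 - <<'E'
from plant import r, vision, models, telemetry
import cv2
for n in ("scene","side","wrist"):
    im=vision.snapshot(n); cv2.imwrite(f"pics/a_{n}.png",im[:,:,::-1])
    c=vision.get_calibration(n); print(n,{k:(v if not hasattr(v,'tolist') else v.tolist()) for k,v in c.items()})
for n in ("scene","side"):
    for t in ("cup_center","jar_mouth","pin_knob","bottle","vial","ball0_center","cup","fixture"):
        print(n,t,[( [round(float(x),4) for x in d["at"]],round(float(d["score"]),2)) for d in models.mark_of(t,n)][:7])
print(telemetry.current_t(),r.nose_length)
E
```

```text
pics
scene {'fx': 570.5456131173906, 'fy': 570.5456131173906, 'cx': 323.2517029920089, 'cy': 231.52659318925674, 'position': [-0.47494143188651083, -0.8993974454733087, 0.6812858269737185], 'orientation': [-0.4762939746891667, 0.7631799429389033, -0.3638196823733928, 0.24152776877264312]}
side {'fx': 543.9303237505953, 'fy': 543.9303237505953, 'cx': 322.8854944545907, 'cy': 238.07153062202505, 'position': [0.34219268447242596, -1.1450575185678826, 0.761180652591655], 'orientation': [-0.4717574477263707, 0.8757869115074044, -0.09126288368771339, 0.04597044929109695]}
wrist {'fx': 376.9002531705375, 'fy': 376.9002531705375, 'cx': 320.7039948266127, 'cy': 241.91335128520913, 'position': [0.09273506685829185, 0.5724109103727566, 0.3840289706677721], 'orientation': [0.09684186416901266, 0.7936546308942726, 0.5962330891823031, 0.07238842150837586]}
scene cup_center [([0.445, -0.4309, 0.0235], 0.84), ([0.773, -0.0398, 0.0311], 0.61), ([0.4718, -0.2363, 0.0283], 0.56), ([0.5732, -0.4186, 0.0037], 0.34)]
scene jar_mouth [([0.475, -0.2404, 0.0949], 0.66)]
scene pin_knob [([0.3984, -0.2002, 0.0853], 0.54)]
scene bottle []
scene vial [([0.5689, -0.4175, -0.0009], 0.54)]
scene ball0_center []
scene cup [([0.3507, -0.5042, -0.0013], 0.87), ([0.4478, -0.4298, 0.0013], 0.82), ([0.7713, -0.0324, 0.003], 0.65)]
scene fixture [([0.4722, -0.2384, -0.0028], 0.74)]
side cup_center [([0.4455, -0.426, 0.0249], 0.79), ([0.3558, -0.5001, 0.0121], 0.76)]
side jar_mouth [([0.4726, -0.2391, 0.0947], 0.62), ([0.5696, -0.4131, -0.0042], 0.42)]
side pin_knob [([0.4435, -0.4303, 0.0266], 0.52), ([0.3931, -0.1969, 0.0814], 0.51)]
side bottle [([0.4872, 0.225, -0.0004], 0.85)]
side vial [([0.5705, -0.4154, -0.0025], 0.97)]
side ball0_center []
side cup [([0.4476, -0.4291, -0.0009], 0.8), ([0.3511, -0.5016, 0.0037], 0.68)]
side fixture [([0.477, -0.2356, -0.0019], 0.89)]
0.95 0.025
```

View pics/a_scene.png

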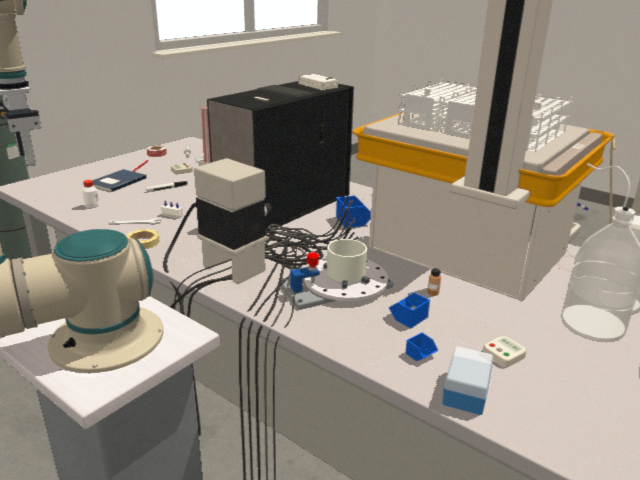

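View pics/a_side.png

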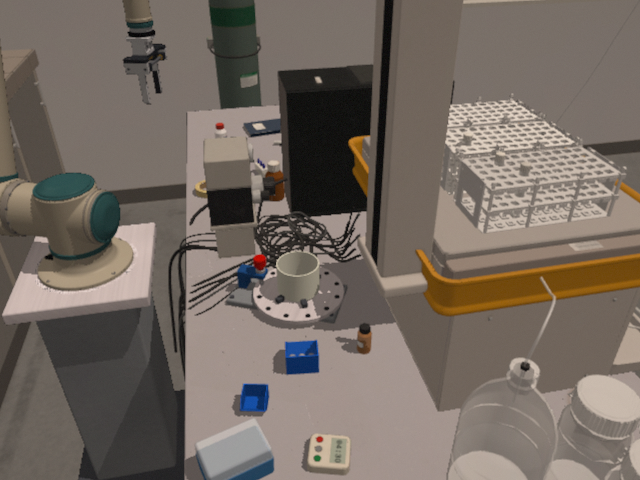

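```bash
python3 - <<'E'
import cv2,numpy as np
a=cv2.imread("pics/a_scene.png")[280:380,360:480]; b=cv2.imread("pics/a_side.png")[320:430,220:390]
cv2.imwrite("pics/b.png",np.hstack([cv2.resize(a,(480,400),interpolation=3)[:, :380],cv2.resize(b,(618,400),interpolation=3)[:,:420]]))
c=cv2.imread("pics/a_scene.png")[180:310,190:400];d=cv2.imread("pics/a_side.png")[120:330,180:390]
cv2.imwrite("pics/c.png",np.hstack([cv2.resize(c,(440,272),interpolation=3),cv2.resize(d,(360,360),interpolation=3)[:272]])) if 0 else cv2.imwrite("pics/c.png",np.hstack([cv2.resize(c,(420,500)),cv2.resize(d,(380,500))]))
E
```

```text
(no output)
```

View pics/b.png

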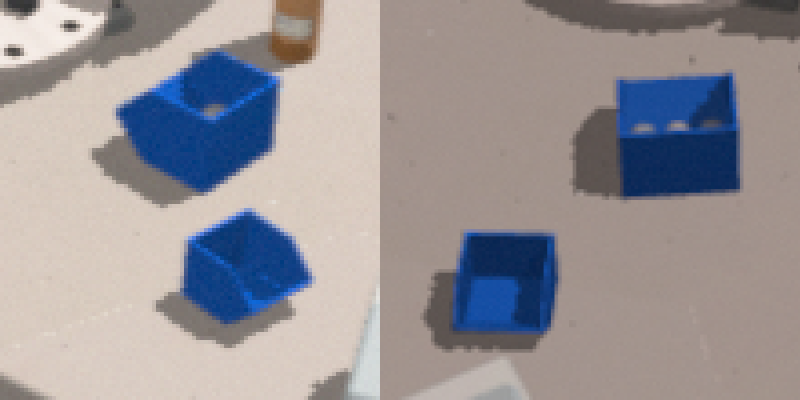

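View pics/c.png

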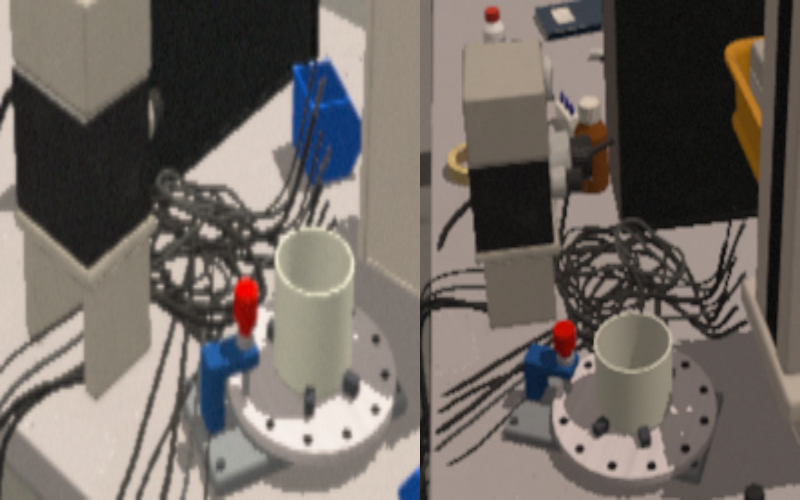

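View pics/a_wrist.png

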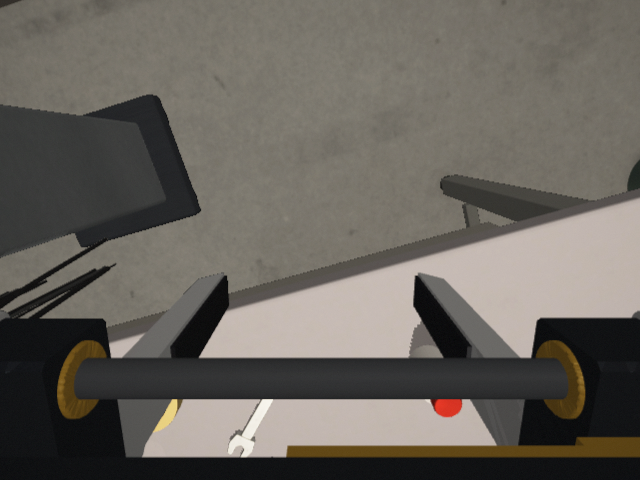

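```bash
cat > h.py <<'E'
from plant import r, gripper_to, inverse_kinematics, vision, models, telemetry
import numpy as np, cv2
from scipy.spatial.transform import Rotation as R
def q2R(q): return R.from_quat([q[1],q[2],q[3],q[0]])
def R2q(o):
    x=o.as_quat(); return [x[3],x[0],x[1],x[2]]
def ray(cam,uv,c=None):
    c=c or vision.get_calibration(cam)
    d=np.array([(uv[0]-c['cx'])/c['fx'],(uv[1]-c['cy'])/c['fy'],1]); 
    return np.array(c['position']), q2R(c['orientation']).apply(d)
def atz(cam,uv,z,c=None):
    p,d=ray(cam,uv,c); return p+d*(z-p[2])/d[2]
def tri(u1,u2,a='scene',b='side'):
    p,d=ray(a,u1);q,e=ray(b,u2)
    s=np.linalg.lstsq(np.c_[d,-e],q-p,rcond=None)[0]
    return (p+d*s[0]+q+e*s[1])/2, np.linalg.norm(p+d*s[0]-q-e*s[1])
def proj(cam,P,c=None):
    c=c or vision.get_calibration(cam)
    v=q2R(c['orientation']).inv().apply(np.array(P)-c['position']); return c['fx']*v[...,0]/v[...,2]+c['cx'],c['fy']*v[...,1]/v[...,2]+c['cy']
# tool orientation: yaw = direction (world) of tool x (jaw); tilt: tool z tilted from down about jaw axis
def toolR(yaw,tilt=0,flip=False):
    # tilt>0: rotation about world jaw axis x by -tilt  (pouring +y down)
    base=R.from_matrix(np.array([[1,0,0],[0,-1,0],[0,0,-1.]]))
    o=R.from_euler('z',yaw)*R.from_euler('x',-tilt)*base
    if flip: o=o*R.from_euler('z',np.pi)
    return o
def tcp_for(g,o): return np.array(g)-o.apply([0,0,0.006])
E
python3 - <<'E'
from h import *
np.set_printoptions(precision=3,suppress=True)
p=telemetry.current_ee_pos();q=telemetry.current_tool_rot();o=q2R(q);c=vision.get_calibration('wrist')
print("cam in tool",o.inv().apply(np.array(c['position'])-p),(o.inv()*q2R(c['orientation'])).as_matrix())
print(o.as_matrix())
for u in [(237,278),(265,268),(203,263)]: print('block base',atz('scene',u,0))
for u in [(216,305//1)]: pass
print('block base side',atz('side',(217,254),0),atz('side',(255,250),0))
print('block top',tri((231,181+0),(207,168)),tri((264,178),(250,166)),tri((196,170),(205,143)))
print('post base', atz('side',(385,275),0))
print('orange edge', tri((590,183),(437,310)))
for tl in (-50,-30,0,30,60,80,100):
  for f in (0,1):
    o=toolR(0,np.radians(tl),f)
    def s(g):
        j=inverse_kinematics(tcp_for(g,o),R2q(o)); return None if j is None else np.round(j,2)
    print(tl,f,s([.446,-.43,.025]),s([.474,-.265,.15]))
E
```

```text
cam in tool [ 0.001 -0.071 -0.154] [[ 1.     0.     0.001]
 [-0.001  0.971  0.24 ]
 [-0.001 -0.24   0.971]]
[[ 0.279  0.96   0.   ]
 [ 0.96  -0.279  0.   ]
 [ 0.     0.    -1.   ]]
block base [ 0.326 -0.029  0.   ]
block base [ 0.404 -0.046  0.   ]
block base [0.323 0.088 0.   ]
block base side [ 0.306 -0.029  0.   ] [ 0.398 -0.031  0.   ]
block top (array([ 0.311, -0.044,  0.245]), np.float64(0.011964720635692448)) (array([ 0.403, -0.05 ,  0.235]), np.float64(0.0021179129983793996)) (array([0.31 , 0.071, 0.249]), np.float64(0.0009637972404147373))
post base [ 0.681 -0.196  0.   ]
orange edge (array([ 0.573, -0.689,  0.333]), np.float64(0.0014400512884981084))
-50 0 [-1.1   0.92  1.16  0.37  1.86 -1.14] [-0.95  0.65  1.41  0.47  1.82 -1.02]
-50 1 [-1.1   0.92  1.16  0.37  1.86  2.  ] [-0.95  0.65  1.41  0.47  1.82  2.13]
-30 0 [-1.04  0.73  1.35  0.26  1.52 -1.11] [-0.87  0.48  1.51  0.33  1.57 -0.94]
-30 1 [-1.04  0.73  1.35  0.26  1.52  2.03] [-0.87  0.48  1.51  0.33  1.57  2.21]
0 0 [-0.88  0.51  1.68 -0.    0.96 -0.88] [-0.64  0.28  1.69 -0.    1.17 -0.64]
0 1 [-0.88  0.51  1.68 -0.    0.96  2.26] [-0.64  0.28  1.69 -0.    1.17  2.5 ]
30 0 [-0.64  0.45  1.98 -0.86  0.56  0.07] [-0.31  0.24  1.89 -0.63  0.94  0.05]
30 1 None None
60 0 None None
60 1 None None
80 0 None None
80 1 None None
100 0 None None
100 1 None None
```

```bash
python3 - <<'E'
from h import *
np.set_printoptions(precision=2,suppress=True)
def s(g,yaw,t,f):
    o=toolR(np.radians(yaw),np.radians(t),f); j=inverse_kinematics(tcp_for(g,o),R2q(o)); return None if j is None else np.round(j,2)
for yaw in (45,60,75,90,105,120):
  for f in (0,1):
    print(yaw,f,*[s([.485,-.245,.16],yaw,t,f) for t in (-30,0,30,60,80)])
for f in (0,1): print('grip',f,[s([.446,-.43,z],0,-30,f) for z in (.027,.2)])
E
```

```text
45 0 [-0.64  0.56  1.32  0.07  1.78 -1.43] [-0.6   0.27  1.68 -0.    1.19 -1.38] [-0.5   0.08  2.08 -0.3   0.5  -1.06] [-0.34  0.2   2.51  3.78  0.67  1.28] None
45 1 [-0.64  0.56  1.32  0.07  1.78  1.71] [-0.6   0.27  1.68 -0.    1.19  1.76] [-0.5   0.08  2.08 -0.3   0.5   2.09] [-0.34  0.2   2.51  3.78  0.67 -1.86] None
60 0 [-0.58  0.57  1.3  -0.03  1.79 -1.62] [-0.6   0.27  1.68 -0.    1.19 -1.64] [-0.63  0.05  2.1   0.12  0.46 -1.78] [-0.7   0.17  2.58  2.89  0.66  1.68] None
60 1 [-0.58  0.57  1.3  -0.03  1.79  1.52] [-0.6   0.27  1.68 -0.    1.19  1.5 ] [-0.63  0.05  2.1   0.12  0.46  1.37] [-0.7   0.17  2.58  2.89  0.66 -1.46] None
75 0 [-0.51  0.57  1.31 -0.13  1.77 -1.81] [-0.6   0.27  1.68 -0.    1.19 -1.9 ] [-0.76  0.06  2.09  0.47  0.56 -2.42] [-1.04  0.18  2.55  2.11  0.79  1.98] None
75 1 [-0.51  0.57  1.31 -0.13  1.77  1.33] [-0.6   0.27  1.68 -0.    1.19  1.24] [-0.76  0.06  2.09  0.47  0.56  0.72] [-1.04  0.18  2.55  2.11  0.79 -1.16] None
90 0 [-0.45  0.55  1.34 -0.22  1.72 -2.  ] [-0.6   0.27  1.68 -0.    1.19 -2.17] None [-1.22  0.24  2.43  1.62  0.95  2.12] [-1.
[... 466 characters left out ...]
  0.71] [-0.93  0.15  1.99  0.64  0.9   0.  ] [-1.27  0.31  2.27  1.31  1.11 -0.94] [-1.39  0.62  2.4   1.47  1.41 -1.44]
120 0 [-0.34  0.48  1.47 -0.39  1.55 -2.35] [-0.6   0.27  1.68 -0.    1.19 -2.69] None [-1.25  0.4   2.1   1.09  1.28  2.24] [-1.35  0.64  2.17  1.23  1.5   1.89]
120 1 [-0.34  0.48  1.47 -0.39  1.55  0.79] [-0.6   0.27  1.68 -0.    1.19  0.45] [-0.95  0.22  1.9   0.61  1.06 -0.22] [-1.25  0.4   2.1   1.09  1.28 -0.9 ] [-1.35  0.64  2.17  1.23  1.5  -1.26]
grip 0 [array([-1.04,  0.73,  1.35,  0.26,  1.52, -1.11]), array([-1.04,  0.6 ,  1.16,  0.27,  1.84, -1.02])]
grip 1 [array([-1.04,  0.73,  1.35,  0.26,  1.52,  2.03]), array([-1.04,  0.6 ,  1.16,  0.27,  1.84,  2.12])]
```

```bash
python3 - <<'E'
from h import *
np.set_printoptions(precision=3,suppress=True)
j0=np.array(telemetry.current_joints())
rad=.38; a=np.arctan2(.552,.16)
o=q2R(telemetry.current_tool_rot())
ja=np.array(inverse_kinematics([rad*np.cos(a),rad*np.sin(a),.48],R2q(o)));print(ja)
o2=toolR(0,0,1)
P=[.446,-.43,.2]
jc=np.array(inverse_kinematics(P,R2q(o2)));print(jc)
jb=ja.copy();jb[0]=jc[0];jb[5]=jc[5]
t=telemetry.current_t()
r.movej(ja);r.movej(jb);r.move_to(P,R2q(o2))
print(telemetry.current_t()-t,telemetry.current_ee_pos(),telemetry.current_wrist_force())
im=vision.snapshot('wrist');cv2.imwrite('pics/d.png',im[:,:,::-1])
print([(np.round(d['at'],4),round(float(d['score']),2)) for d in models.mark_of('cup_center','wrist')])
print([(np.round(d['at'],4),round(float(d['score']),2)) for d in models.mark_of('ball0_center','wrist')])
print([(np.round(d['at'],4),round(float(d['score']),2)) for d in models.mark_of('vial','wrist')])
c=vision.get_calibration('wrist');import json
json.dump({k:(v.tolist() if hasattr(v,'tolist') else v) for k,v in c.items()},open('cal_d.json','w'))
print(telemetry.current_t())
E
```

```text
[ 1.105 -0.07   1.308 -0.     1.903 -0.183]
[-0.879  0.36   1.456 -0.     1.326  2.262]
4.8667 [ 0.446 -0.43   0.202] [-0.013  0.303  0.4  ]
[(array([ 0.448, -0.431,  0.023]), 0.69), (array([ 0.35 , -0.503,  0.019]), 0.69)]
[(array([ 0.428, -0.434,  0.01 ]), 0.58), (array([ 0.573, -0.415,  0.002]), 0.48)]
[(array([ 0.568, -0.415,  0.   ]), 0.81)]
6.0167
```

View pics/d.png

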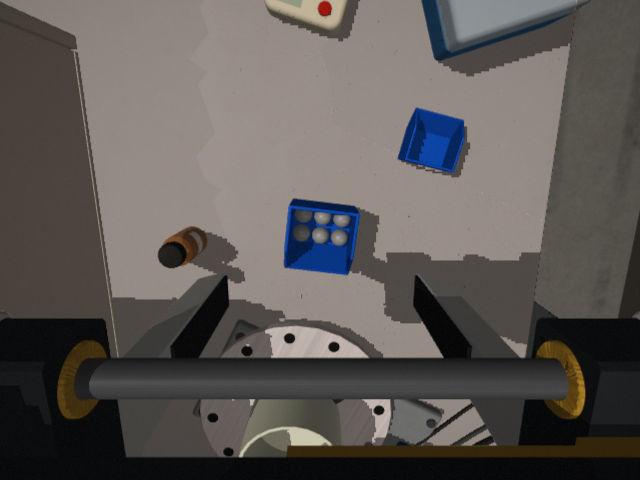

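```bash
python3 - <<'E'
from h import *
import json
np.set_printoptions(precision=4,suppress=True)
c=json.load(open('cal_d.json'))
im=cv2.imread('pics/d.png')
crop=cv2.resize(im[190:285,270:375],None,fx=6,fy=6,interpolation=3)
# fit model: project outline
def model(x,y,yaw):
    pts=np.array([[-30,-23,45],[30,-23,45],[30,18,45],[30,39,24],[-30,39,24],[-30,18,45]])*1e-3
    return R.from_euler('z',yaw).apply(pts)+[x,y,0]
# refine by blue mask IoU
hsv=cv2.cvtColor(im,cv2.COLOR_BGR2HSV);m=((hsv[...,0]>105)&(hsv[...,0]<128)&(hsv[...,1]>150)).astype(np.uint8)
m[:, :270]=0;m[:,375:]=0;m[:190]=0;m[285:]=0
cs,_=cv2.findContours(m,0,2);k=cv2.convexHull(np.vstack([q for q in cs if len(q)>15]));M=np.zeros_like(m);cv2.fillConvexPoly(M,k,1)
full=np.array([[-30,-23,0],[30,-23,0],[-30,-23,45],[30,-23,45],[30,18,45],[30,39,24],[-30,39,24],[-30,18,45],[30,18,0],[-30,18,0]])*1e-3
def cost(v):
    P=R.from_euler('z',v[2]/10).apply(full)+[v[0],v[1],0]
    u,w=proj(None,P,c);h=cv2.convexHull(np.c_[u,w].astype(np.float32))
    A=np.zeros_like(m);cv2.fillConvexPoly(A,np.round(h*16).astype(np.int32),1,shift=4)
    return 1-(A&M).sum()/(A|M).sum()
from scipy.optimize import minimize
best=min((minimize(cost,[.447,-.43,y],method='Nelder-Mead',options=dict(initial_simplex=[[.447,-.43,y],[.452,-.43,y],[.447,-.425,y],[.447,-.43,y+.5]])) for y in (-1,-.5,0,.5,1)),key=lambda s:s.fun)
x,y,yw=best.x;yw/=10;print(best.fun,x,y,np.degrees(yw))
u,w=proj(None,model(x,y,yw),c);pt=np.round((np.c_[u,w]-[270,190])*6).astype(np.int32)
cv2.polylines(crop,[pt],True,(0,255,255),1);cv2.imwrite('pics/e.png',crop)
E
```

```text
0.03424930306650742 0.4452994379839751 -0.42677643003049043 -6.842201921461517
```

View pics/e.png

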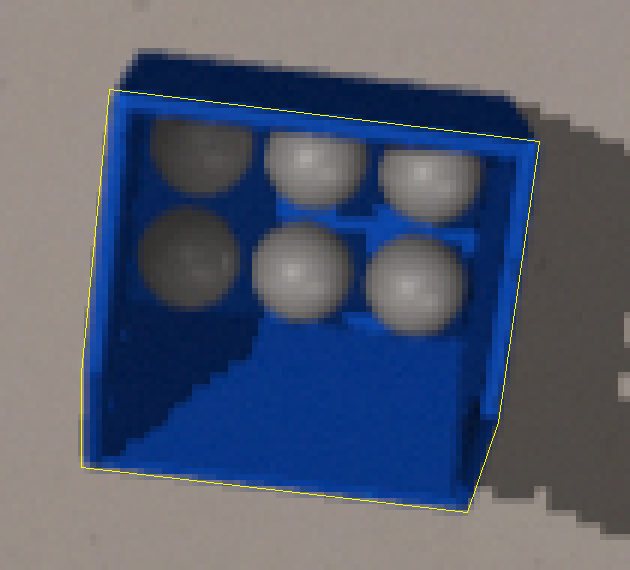

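```bash
python3 - <<'E'
from h import *
np.set_printoptions(precision=4,suppress=True)
yaw=np.radians(-6.8);o=toolR(yaw,np.radians(-25),1)
g=np.array([.4455,-.428,0])+R.from_euler('z',yaw).apply([0,-.003,.027])
t=tcp_for(g,o);pre=t-o.apply([0,0,.11])
t0=telemetry.current_t()
r.move_to(pre,R2q(o));
print(r.move_l(t,vel=.12,guard=8), telemetry.current_ee_pos()-t)
print(gripper_to(.055,25),telemetry.current_opening(),telemetry.current_wrist_force())
b=telemetry.current_wrist_force()
r.move_l(t+[0,0,.08],vel=.12)
print(telemetry.current_opening(),telemetry.current_wrist_force()-b,telemetry.current_ee_pos(),telemetry.current_t()-t0,telemetry.current_t())
im=vision.snapshot('side');cv2.imwrite('pics/f.png',im[:,:,::-1])
im=vision.snapshot('scene');cv2.imwrite('pics/g.png',im[:,:,::-1])
print([(np.round(d['at'],4),round(float(d['score']),2)) for d in models.mark_of('jar_mouth','side')])
E
python3 -c "
import cv2,numpy as np
a=cv2.imread('pics/f.png')[180:400,180:480];b=cv2.imread('pics/g.png')[180:400,240:540]
cv2.imwrite('pics/fg.png',cv2.resize(np.vstack([a,b]),(800,600) if 0 else (600,880))[:880]) if 0 else cv2.imwrite('pics/fg.png',np.hstack([cv2.resize(a,(400,293)),cv2.resize(b,(400,293))]))"
```

```text
False [ 0.0005 -0.0006  0.0011]
False 0.05967071833722886 [ 0.5907 -0.0186 -0.3339]
0.05977089349420977 [-0.2682 -0.618  -1.7985] [ 0.4445 -0.4331  0.1118] 2.933299999999999 8.95
[]
```

View pics/fg.png

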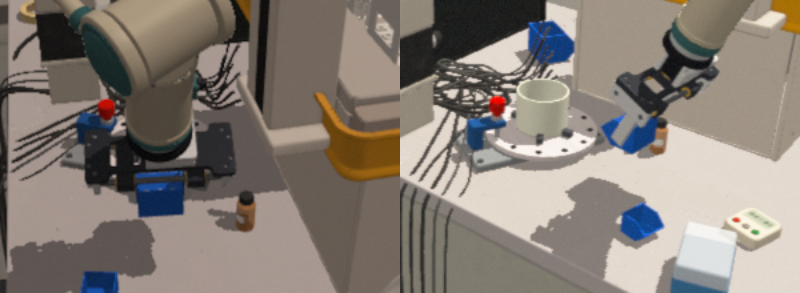

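```bash
python3 - <<'E'
from h import *
np.set_printoptions(precision=4,suppress=True)
ims={n:cv2.imread(f'pics/a_{n}.png') for n in('scene','side')}
# knob
uv={}
for n,im in ims.items():
    hsv=cv2.cvtColor(im,cv2.COLOR_BGR2HSV);m=(((hsv[...,0]<6)|(hsv[...,0]>174))&(hsv[...,1]>170)&(hsv[...,2]>90)).astype(np.uint8)
    k,l,s,ce=cv2.connectedComponentsWithStats(m)
    print(n,[(s[i].tolist(),ce[i].round(1)) for i in range(1,k) if s[i,4]>25])
    ys,xs=np.nonzero(m)
a=[]
for n,im in ims.items():
    th=np.linspace(0,2*np.pi,60)
    J=np.array([.474,-.239])
    big=cv2.resize(im,None,fx=5,fy=5,interpolation=3)
    for rr,col in((.042,(0,0,255)),(.045,(0,255,0))):
        P=np.c_[J[0]+rr*np.cos(th),J[1]+rr*np.sin(th),th*0+.096]
        u,w=proj(n,P);cv2.polylines(big,[np.round((np.c_[u,w]+.5)*5).astype(np.int32)],True,col,1)
    u,w=proj(n,np.array([*J,.096]));u=int(u*5);w=int(w*5);a.append(big[w-200:w+200,u-200-100:u+100])
cv2.imwrite('pics/h.png',np.hstack(a))
E
```

```text
scene [([84, 180, 9, 6, 42], array([ 88. , 182.7])), ([307, 252, 12, 15, 139], array([312.5, 258.7]))]
side [([217, 123, 6, 6, 29], array([219.7, 125.4])), ([253, 254, 13, 15, 137], array([259.9, 260.8]))]
```

View pics/h.png

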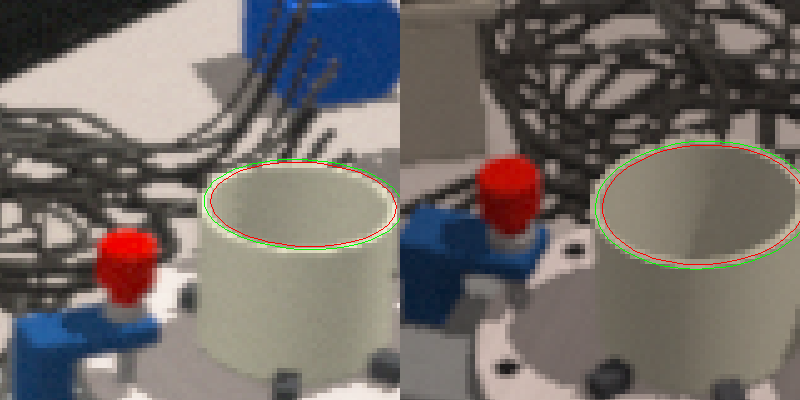

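```bash
python3 - <<'E'
from h import *
np.set_printoptions(precision=4,suppress=True)
print('bar',tri((456,188),(362,240)),tri((527,196),(425,285)),tri((527,196),(395,290)))
print('knob',tri((312.8,259),(259.9,261)), 'orange near end', tri((590,183),(437,310)))
K,_=tri((312.8,259),(259.9,261));
J=np.array([.474,-.2395,.096]);lip0=J.copy()
yaw=np.radians(120);d=np.array([-np.sin(yaw),np.cos(yaw),0])
print('pin dist',np.linalg.norm((K-J)[:2]))
def pose(th,lz,off=.025):
    tl=np.radians(th-25);o=toolR(yaw,tl,1);lip=np.array([J[0],J[1],lz])-d*off
    return lip-(R.from_euler('z',yaw)*R.from_euler('x',-np.radians(th))).apply([0,.042,-.003]),o
for th,lz in [(25,.2),(25,.14),(45,.12),(60,.112),(75,.112),(90,.112),(100,.112)]:
    g,o=pose(th,lz);t=tcp_for(g,o);j=inverse_kinematics(t,R2q(o));print(th,g,t,None if j is None else np.round(j,2))
E
```

```text
bar (array([ 0.549 , -0.4456,  0.2728]), np.float64(0.007969491632744281)) (array([ 0.6091, -0.571 ,  0.2693]), np.float64(0.0055825204135398895)) (array([ 0.5568, -0.5885,  0.2867]), np.float64(0.0006075330121398173))
knob (array([ 0.398 , -0.1983,  0.0823]), np.float64(0.003570944771914298)) orange near end (array([ 0.5732, -0.6886,  0.3329]), np.float64(0.0014400512884981084))
pin dist 0.08647783072396728
25 [ 0.5275 -0.2086  0.2205] [ 0.5275 -0.2086  0.2265] [-0.5   0.27  1.53 -0.    1.35  0.55]
25 [ 0.5275 -0.2086  0.1605] [ 0.5275 -0.2086  0.1665] [-0.5   0.31  1.62 -0.    1.21  0.55]
45 [ 0.5195 -0.2132  0.1518] [ 0.5178 -0.2142  0.1575] [-0.74  0.23  1.82  0.39  1.01  0.11]
60 [ 0.5116 -0.2178  0.1499] [ 0.5086 -0.2195  0.1548] [-0.93  0.24  1.96  0.74  1.01 -0.31]
75 [ 0.5026 -0.223   0.1533] [ 0.4986 -0.2253  0.1572] [-1.12  0.31  2.06  1.01  1.13 -0.7 ]
90 [ 0.4931 -0.2285  0.154 ] [ 0.4883 -0.2312  0.1565] [-1.26  0.45  2.15  1.17  1.3  -1.02]
100 [ 0.4868 -0.2321  0.1528] [ 0.4818 -0.235   0.1544] [-1.32  0.58  2.19  1.22  1.42 -1.21]
```

```bash
python3 - <<'E'
from h import *
np.set_printoptions(precision=3,suppress=True)
print('bath face base',[atz('scene',p,0) for p in((374,246),(450,268),(520,285))],[atz('side',p,0) for p in((365,262),(405,368),(425,405))])
J=np.array([.474,-.2395,.096])
def pose(yaw,th,lz,off=.025):
    d=np.array([-np.sin(yaw),np.cos(yaw),0])
    tl=np.radians(th-25);o=toolR(yaw,tl,1);lip=np.array([J[0],J[1],lz])-d*off
    return lip-(R.from_euler('z',yaw)*R.from_euler('x',-np.radians(th))).apply([0,.042,-.003]),o
for y in (135,150,165,180):
  for th,lz in [(25,.2),(25,.14),(45,.12),(60,.112),(75,.112),(90,.112),(100,.112)]:
    g,o=pose(np.radians(y),th,lz);t=tcp_for(g,o);j=inverse_kinematics(t,R2q(o))
    cam=t+o.apply([0,-.09,-.16]);print(y,th,t,cam,None if j is None else np.round(j,2))
E
```

```text
bath face base [array([ 0.677, -0.182,  0.   ]), array([ 0.7  , -0.393,  0.   ]), array([ 0.733, -0.558,  0.   ])] [array([ 0.649, -0.137,  0.   ]), array([ 0.633, -0.477,  0.   ]), array([ 0.639, -0.566, -0.   ])]
135 25 [ 0.518 -0.196  0.226] [ 0.581 -0.132  0.386] [-0.49  0.25  1.56 -0.    1.34  0.3 ]
135 25 [ 0.518 -0.196  0.166] [ 0.581 -0.132  0.326] [-0.49  0.29  1.65 -0.    1.2   0.3 ]
135 45 [ 0.51  -0.204  0.157] [ 0.531 -0.183  0.339] [-0.74  0.26  1.78  0.39  1.12 -0.13]
135 60 [ 0.502 -0.211  0.155] [ 0.489 -0.224  0.337] [-0.93  0.3   1.87  0.66  1.17 -0.47]
135 75 [ 0.494 -0.219  0.157] [ 0.448 -0.265  0.329] [-1.09  0.39  1.92  0.86  1.3  -0.75]
135 90 [ 0.486 -0.228  0.157] [ 0.41  -0.303  0.306] [-1.2   0.52  1.97  0.98  1.46 -0.98]
135 100 [ 0.48  -0.233  0.154] [ 0.388 -0.326  0.283] [-1.25  0.63  1.99  1.04  1.56 -1.11]
150 25 [ 0.505 -0.186  0.226] [ 0.55  -0.108  0.386] [-0.48  0.22  1.59 -0.    1.33  0.04]
150 25 [ 0.505 -0.186  0.166] [ 0.55  -0.108  0.326] [-0.48  0.27  1.69 -0.    1.19  0.04]
150 45 [ 0.499 -0.196  0.157] [ 0.514 -0.17   0.339] [-0.74  0.28
[... 966 characters left out ...]
] [ 0.442 -0.358  0.283] [-1.08  0.76  1.61  0.77  1.88 -1.04]
180 25 [ 0.474 -0.178  0.226] [ 0.474 -0.088  0.386] [-0.5   0.17  1.65 -0.    1.31 -0.5 ]
180 25 [ 0.474 -0.178  0.166] [ 0.474 -0.088  0.326] [-0.5   0.22  1.75 -0.    1.17 -0.5 ]
180 45 [ 0.474 -0.189  0.157] [ 0.474 -0.159  0.339] [-0.71  0.33  1.67  0.27  1.38 -0.79]
180 60 [ 0.474 -0.2    0.155] [ 0.474 -0.218  0.337] [-0.82  0.46  1.6   0.4   1.56 -0.92]
180 75 [ 0.474 -0.211  0.157] [ 0.474 -0.276  0.329] [-0.9   0.59  1.52  0.5   1.76 -1.  ]
180 90 [ 0.474 -0.223  0.157] [ 0.474 -0.33   0.306] [-0.96  0.73  1.47  0.59  1.93 -1.05]
180 100 [ 0.474 -0.231  0.154] [ 0.474 -0.362  0.283] [-0.98  0.83  1.44  0.65  2.04 -1.07]
```

```bash
cat >> h.py <<'E'
J=np.array([.474,-.2395,.096])
def pose(yaw,th,lz,off=.025):
    d=np.array([-np.sin(yaw),np.cos(yaw),0])
    tl=np.radians(th-25);o=toolR(yaw,tl,1);lip=np.array([J[0],J[1],lz])-d*off
    g=lip-(R.from_euler('z',yaw)*R.from_euler('x',-np.radians(th))).apply([0,.042,-.003])
    return tcp_for(g,o),o
E
python3 - <<'E'
from h import *
np.set_printoptions(precision=3,suppress=True)
rad=np.radians
t0=telemetry.current_t()
r.move_l([.425,-.36,.225],rot=R2q(toolR(rad(-6.8),0,1)),vel=.11)
print(telemetry.current_t(),telemetry.current_joints())
p,o=pose(rad(150),25,.2)
m=(np.array([.425,-.36,.225])+p)/2
r.move_l(m,rot=R2q(toolR(rad(75),0,1)),vel=.08)
print(telemetry.current_t(),telemetry.current_joints())
r.move_l(p,rot=R2q(o),vel=.08)
print(telemetry.current_t(),telemetry.current_joints(),telemetry.current_wrist_force(),telemetry.current_opening())
for n in('scene','side'):
    im=vision.snapshot(n);cv2.imwrite(f'pics/i_{n}.png',im[:,:,::-1])
a=cv2.imread('pics/i_side.png')[130:350,180:480];b=cv2.imread('pics/i_scene.png')[130:350,200:500]
cv2.imwrite('pics/i.png',np.hstack([cv2.resize(a,(400,293)),cv2.resize(b,(400,293))]))
E
```

```text
10.4833 [-0.828  0.253  1.553 -0.     1.337  2.432]
12.0583 [-0.66   0.225  1.588 -0.     1.329  1.173]
13.5167 [-0.483  0.223  1.589 -0.     1.33   0.042] [ 0.444 -0.012 -2.001] 0.059602675241840666
```

View pics/i.png

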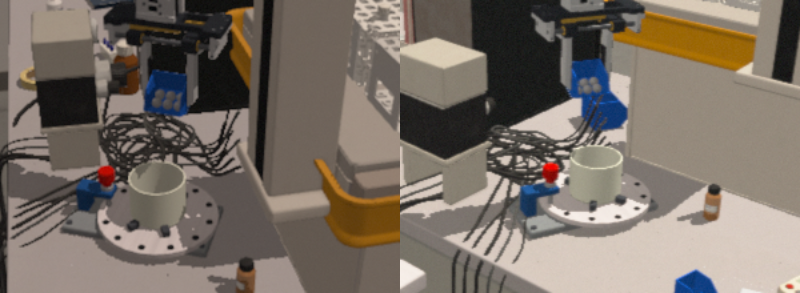

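```bash
python3 - <<'E'
from h import *
np.set_printoptions(precision=3,suppress=True)
y=np.radians(150)
f0=telemetry.current_wrist_force()
p,o=pose(y,30,.135);r.move_l(p,rot=R2q(o),vel=.08)
p,o=pose(y,42,.113);print(r.move_l(p,rot=R2q(o),vel=.05,guard=10))
print(telemetry.current_t(),telemetry.current_wrist_force())
im=vision.snapshot('side');cv2.imwrite('pics/k1.png',im[:,:,::-1])
for th in (53,62,70):
    p,o=pose(y,th,.113);r.move_l(p,rot=R2q(o),vel=.025)
im=vision.snapshot('side');cv2.imwrite('pics/k2.png',im[:,:,::-1])
print(th,telemetry.current_t(),telemetry.current_wrist_force())
for th in (80,90,100):
    p,o=pose(y,th,.114);r.move_l(p,rot=R2q(o),vel=.03)
print(th,telemetry.current_t(),telemetry.current_wrist_force(),telemetry.current_opening())
im=vision.snapshot('side');cv2.imwrite('pics/k3.png',im[:,:,::-1])
im=vision.snapshot('scene');cv2.imwrite('pics/k4.png',im[:,:,::-1])
a=[cv2.resize(cv2.imread(f'pics/k{i}.png')[180:340,200:400],(400,300)) for i in(1,2,3)]+[cv2.resize(cv2.imread('pics/k4.png')[170:330,250:450],(400,300))]
cv2.imwrite('pics/k.png',np.vstack([np.hstack(a[:2]),np.hstack(a[2:])]))
E
```

```text
False
15.0333 [-0.103 -0.289 -2.152]
70 16.4667 [ 0.199 -0.12  -0.845]
100 17.7167 [-0.188  0.569 -0.863] 0.0600771186237856
```

View pics/k.png

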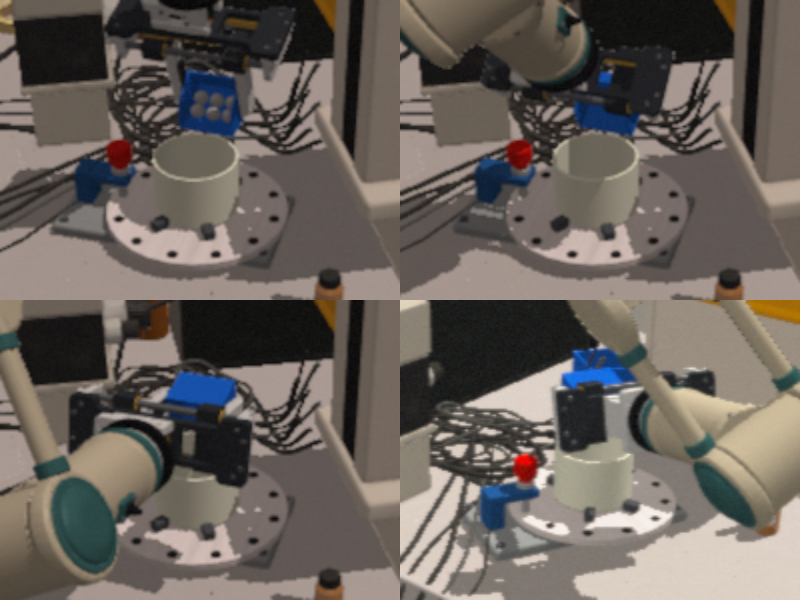

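```bash
python3 - <<'E'
from h import *
np.set_printoptions(precision=4,suppress=True)
y=np.radians(150)
for th,lz in((90,.13),(60,.16),(25,.2)):
    p,o=pose(y,th,lz);r.move_l(p,rot=R2q(o),vel=.08)
print(telemetry.current_t(),telemetry.current_wrist_force())
for n in('side','scene'):
    im=vision.snapshot(n);cv2.imwrite(f'pics/l_{n}.png',im[:,:,::-1])
m=(np.array([.425,-.36,.225])+p)/2
r.move_l(m,rot=R2q(toolR(np.radians(75),0,1)),vel=.09)
yaw=np.radians(-6.8)
r.move_l([.425,-.36,.225],rot=R2q(toolR(yaw,0,1)),vel=.1)
o=toolR(yaw,np.radians(-25),1)
g=np.array([.4455,-.428,0])+R.from_euler('z',yaw).apply([0,-.003,.027]);t=tcp_for(g,o)
r.move_l(t+[0,0,.06],rot=R2q(o),vel=.12)
r.move_l(t+[0,0,.012],vel=.1)
print(r.move_l(t-[0,0,.002],vel=.03,guard=4),telemetry.current_ee_pos()-t,telemetry.current_wrist_force(),telemetry.current_t())
a=[cv2.resize(cv2.imread(f'pics/l_{n}.png')[s],(400,400),interpolation=3) for n,s in(('side',np.s_[220:340,230:350]),('scene',np.s_[200:320,270:390]))]
cv2.imwrite('pics/l.png',np.hstack(a))
E
```

```text
19.65 [ 0.1978  0.1599 -0.9412]
True [ 0.0001 -0.0002 -0.0002] [-0.469  -1.4612  3.3221] 25.275
```

View pics/l.png

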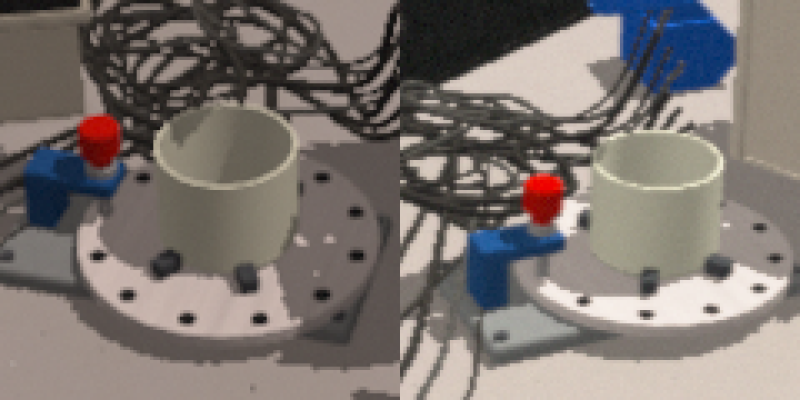

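```bash
python3 - <<'E'
from h import *
np.set_printoptions(precision=4,suppress=True)
print(gripper_to(.088),telemetry.current_opening())
yaw=np.radians(-6.8);o=toolR(yaw,np.radians(-25),1)
p=np.array(telemetry.current_ee_pos())
r.move_l(p-o.apply([0,0,.09]),vel=.15)
im=vision.snapshot('side');cv2.imwrite('pics/m1.png',im[:,:,::-1])
ya=np.arctan2(-.1983+.2395,.398-.474)-np.pi/2;print(np.degrees(ya))
for f in(0,1):print(inverse_kinematics([.398,-.198,.2],R2q(toolR(ya,0,f))))
o2=toolR(ya,0,1)
r.move_l([.41,-.34,.24],rot=R2q(toolR(yaw,0,1)),vel=.2)
r.move_to([.398,-.198,.22],R2q(o2))
c=vision.get_calibration('wrist')
im=vision.snapshot('wrist');cv2.imwrite('pics/m2.png',im[:,:,::-1])
import json;json.dump({k:(v.tolist() if hasattr(v,'tolist') else v) for k,v in c.items()},open('cal_m.json','w'))
for t in('pin_knob','jar_mouth','ball0_center'):print(t,[(np.round(d['at'],4),round(float(d['score']),2)) for d in models.mark_of(t,'wrist')])
print(telemetry.current_t(),telemetry.current_wrist_force())
a=cv2.imread('pics/m1.png')[180:400,180:480];b=cv2.imread('pics/m2.png')
cv2.imwrite('pics/m.png',np.hstack([cv2.resize(a,(400,293)),cv2.resize(b,(400,293))]))
E
```

```text
False 0.08820953177113436
61.53764578576796
[-0.6184  0.0995  1.813  -0.      1.229  -1.6924]
[-0.6184  0.0995  1.813  -0.      1.229   1.4492]
pin_knob [(array([ 0.3953, -0.1971,  0.0849]), 0.68)]
jar_mouth [(array([ 0.4743, -0.2363,  0.0976]), 0.65)]
ball0_center [(array([ 0.5012, -0.2554,  0.0374]), 0.87)]
28.9167 [ 0.6515  0.2923 -0.1956]
```

View pics/m.png

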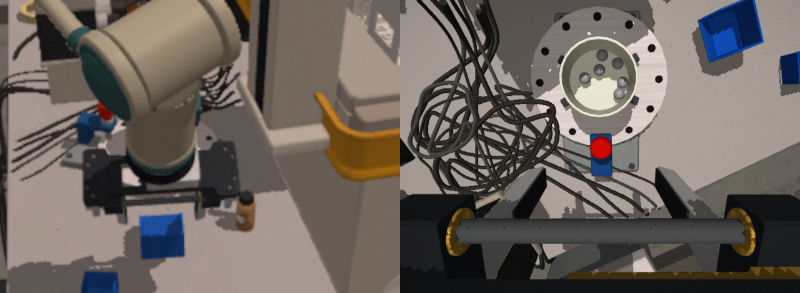

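View pics/m2.png

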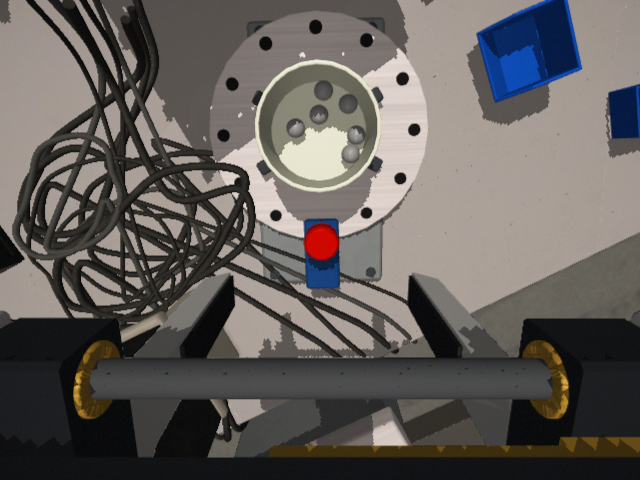

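```bash
python3 - <<'E'
from h import *
import json
np.set_printoptions(precision=4,suppress=True)
c=json.load(open('cal_m.json'));im=cv2.imread('pics/m2.png')
hsv=cv2.cvtColor(im,cv2.COLOR_BGR2HSV);m=(((hsv[...,0]<6)|(hsv[...,0]>174))&(hsv[...,1]>170)&(hsv[...,2]>60)).astype(np.uint8)
k,l,s,ce=cv2.connectedComponentsWithStats(m);i=1+np.argmax(s[1:,4]);print(s[i],ce[i])
K=atz(None,ce[i],.091,c);print('knob',K)
# jar rim ellipse centre check
print('jar',atz(None,(318,125.5),.096,c), 'dist',np.linalg.norm(K[:2]-atz(None,(318,125.5),.096,c)[:2]))
json.dump(K.tolist(),open('K.json','w'))
E
```

```text
[ 304  223   35   37 1016] [321.1043 241.6122]
knob [ 0.3969 -0.198   0.091 ]
jar [ 0.4731 -0.2369  0.096 ] dist 0.08564269630269664
```

```bash
python3 - <<'E'
from h import *
import json
np.set_printoptions(precision=4,suppress=True)
K=np.array(json.load(open('K.json')));ya=np.radians(61.5);o=toolR(ya,0,1)
gripper_to(.052)
r.move_l([K[0],K[1],.14],vel=.15)
print(r.move_l([K[0],K[1],.086+.006],vel=.06,guard=6),telemetry.current_ee_pos(),telemetry.current_wrist_force())
print(gripper_to(.02,20),telemetry.current_opening(),telemetry.current_wrist_force(),telemetry.current_ee_pos(),telemetry.current_t())
for n in('side','scene'):
    im=vision.snapshot(n);cv2.imwrite(f'pics/n_{n}.png',im[:,:,::-1])
a=[cv2.resize(cv2.imread(f'pics/n_{n}.png')[s],(400,400),interpolation=3) for n,s in(('side',np.s_[200:320,210:330]),('scene',np.s_[190:310,250:370]))]
cv2.imwrite('pics/n.png',np.hstack(a))
E
```

```text
False [ 0.3971 -0.1981  0.0922] [-0.0843 -0.2871 -0.8328]
False 0.02683302585647291 [-1.1657 -2.7263  1.6861] [ 0.3968 -0.1985  0.0922] 31.7917
```

View pics/n.png

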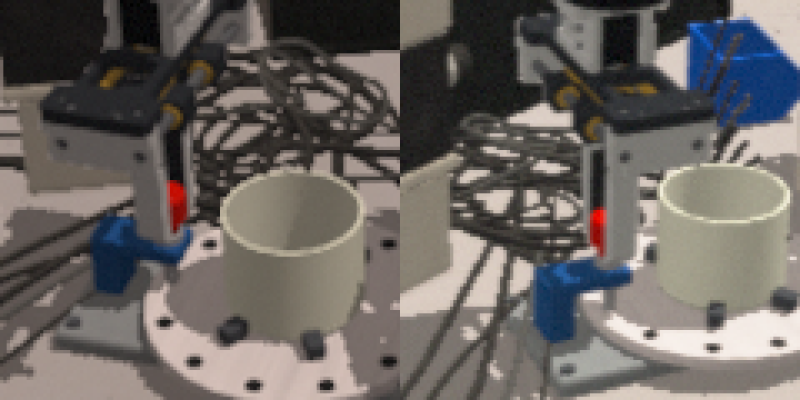

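```bash
python3 - <<'E'
from h import *
np.set_printoptions(precision=4,suppress=True)
gripper_to(.02,45)
p=np.array(telemetry.current_ee_pos());f=np.array(telemetry.current_wrist_force());print(f)
p=np.array([.3968,-.1985,p[2]])
for d in(.006,.012,.014,.015,.016,.017,.018,.019,.020):
    g=r.move_l(p+[0,0,d],vel=.02,guard=25)
    F=np.array(telemetry.current_wrist_force());z=telemetry.current_ee_pos()
    print(d,g,F,z-p,telemetry.current_opening(),round(telemetry.current_t(),2))
    if g or F[2]<-20: break
E
```

```text
[-2.2459 -3.5464  3.5407]
0.006 False [-1.6745 -4.451  -6.463 ] [-0.0001  0.      0.0057] 0.026230608929154478 32.57
0.012 False [-0.7364 -4.5337 -7.4378] [-0.0001  0.      0.012 ] 0.02640746073559803 33.02
0.014 False [-0.1058 -4.0871 -7.9162] [-0.0001  0.      0.0139] 0.026357869262146685 33.27
0.015 False [-0.748  -5.0537 -8.2905] [-0.0001  0.      0.0149] 0.026246337236572617 33.52
0.016 False [-1.1153 -3.722  -8.6745] [-0.0001  0.      0.0159] 0.02644857950293672 33.77
0.017 False [  0.9933  -5.635  -14.283 ] [-0.0001  0.      0.0161] 0.026355333762173933 34.02
0.018 False [  2.4191  -7.427  -23.0897] [-0.0001  0.0001  0.0162] 0.026254948758273697 34.27
```

```bash
python3 - <<'E'
from h import *
np.set_printoptions(precision=4,suppress=True)
p=np.array(telemetry.current_ee_pos())
r.move_l([.3968,-.1985,.0922+.0172],vel=.02)
print(telemetry.current_ee_pos(),telemetry.current_wrist_force())
r.hold(1.0)
print(telemetry.current_ee_pos(),telemetry.current_wrist_force(),telemetry.current_opening(),telemetry.current_t())
for n in('side','scene'):
    im=vision.snapshot(n);cv2.imwrite(f'pics/o_{n}.png',im[:,:,::-1])
for t in('pin_knob','cup_center','vial','bottle'):print(t,[(np.round(d['at'],4),round(float(d['score']),2)) for d in models.mark_of(t,'side')])
a=[cv2.resize(cv2.imread(f'pics/o_{n}.png')[s],(400,500),interpolation=3) for n,s in(('side',np.s_[200:400,220:380]),('scene',np.s_[200:360,280:440]))]
cv2.imwrite('pics/o.png',np.hstack(a))
E
```

```text
[ 0.3967 -0.1984  0.1084] [  1.1861  -5.583  -16.4132]
[ 0.3967 -0.1985  0.1084] [  1.9589  -6.0511 -15.5475] 0.02623763218669435 35.5167
pin_knob [(array([ 0.3938, -0.197 ,  0.0972]), 0.43)]
cup_center [(array([ 0.4461, -0.4267,  0.0229]), 0.95), (array([ 0.3536, -0.5048,  0.0098]), 0.64)]
vial [(array([ 0.5691, -0.4156, -0.0027]), 0.68)]
bottle []
```

View pics/o.png

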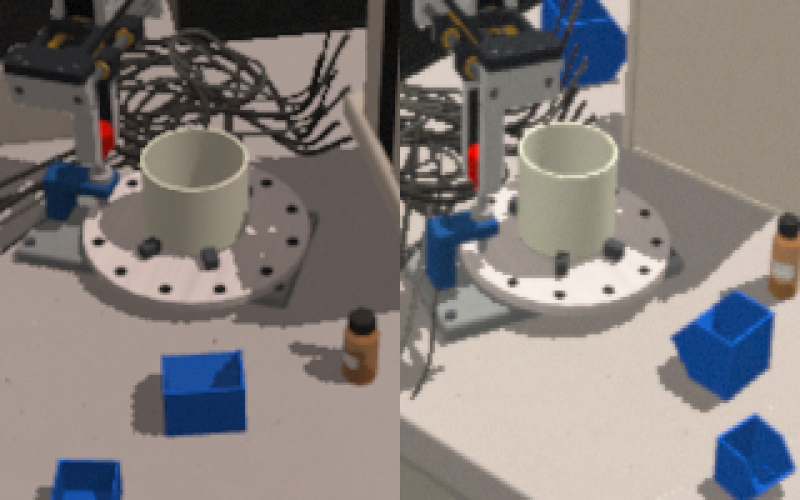

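The knob is up against its stop and the pull force is steady. The cup stands upright and empty beside the vial. I am handing in the job.

```bash
python3 -c "
from plant import r
print(r.sign_off())"
```

```text
the job is handed in; nothing more can be done
None
```

The job is handed in: the balls are poured, the cup is back on the table, and the gripper is still holding the index pin fully up. The last reading before sign-off was at about 35.5 s of the 54 s.

**Balls:** The wrist picture taken after the pour shows all six balls in the jar. The wrist force also dropped by about 1.1–1.3 N during the pour, in line with six balls leaving the cup.

**Cup:** It stands upright, empty and let go at about (0.446, -0.427), its original spot and clear of the indexing table.

**Pin:** I gripped the red knob across about 26 mm with 45 N and pulled straight up. The tool rose 16.1 mm, then the force climbed sharply from 8.7 N to 23 N, which is the stop. I eased back slightly to hold it against the stop at about 16 N, and it stayed steady through a 1 s hold.

**Bystanders:** The vial still reads at its starting position. In the last picture the network reported no bottle, so I could not re-measure it; the arm was not moved near it at low height.

**Disagreements:**
- The network's height for the pulled knob was 0.097 m (score 0.43) against an expected 0.100 m, within its stated error.
- A side force of about 6 N remained on the knob while holding.

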